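Park the sprung jaw of the phone jig and load the phone

TASK

The jaw of the flat phone-loading jig stands shut in the way of the phone that waits in the jig's channel. With the fingertips, push the upright jaw plate all the way back to its stop and let it go, so that it springs back and catches half way on the stop pin; then push the phone by its outer end along the channel until it rests against the end stop. Nothing is to be gripped or lifted: leave the jaw parked on the pin and the other things where they lie.

Things in the scene. Friction and masses are not known exactly. Their poses are not given: they have to be found in the camera images.
- jig: Flat grey metal loading jig fixed on the mat (not the blue vice to its right), origin at mat height. x points from the phone channel to the spring block (away from the robot, yaw +-0.3 rad), y left, z up. In its frame (mm): base plate x -81..104, y -74..62, top z = 8; dark spring block x 84..104, y -70..10, top z = 32. Only the jaw plate is taller
- channel_entry (a point): middle of the open left end of the phone channel, at x = -37.5, y = 135, z = 8 mm in the jig's frame. The channel runs along y between two dark guide rails, inner faces x = -73 and -2, tops z = 15. From y = 62 to 135 there is no base plate, only a 16 mm wide runner under each rail (x -81..-65, -10..6, top z = 8): between them fingertips can reach down to the mat behind the phone
- end_stop (a point): middle of the end stop's face, a dark block across the right end of the channel: x = -37.5, y = -65, z = 13 mm in the jig's frame, top z = 18 mm. The phone slides towards it, towards the jig's -y
- jaw_plate: Upright aluminium jaw plate on the sprung carriage, 42 mm wide (y), 12 mm thick (x), z = 10 to 48 mm, dark ridges on its front. Origin at mat height under the middle of the front face; axes as the jig's. Shut, the front face is at x = -14, y -58..-16 mm in the jig's frame, across the channel; the channel in front of it (smaller x) is empty there. Push its front face towards +x
- jaw_face (a point): point on the front face of the jaw plate, middle of its width, 34 mm above the mat; axes as the jig's
- carriage (a joint): travel of carriage and jaw towards the jig's +x (m): 0 = shut (rest), 0.040 = rear stop, about 0.024 = caught on the stop pin. Spring return, 5 N at 0, 10 N at the stop: let go short of 0.024 it goes back to 0; let go from the stop it comes back to about 0.024, where the jaw's front face is at x = +10 mm, clear of the channel
- stop_pin (a joint): rise of the sprung stop pin (m): 0 = held down under the carriage's side plate, about 0.009 = up. It pops up by itself when the carriage passes 0.024 and then stops the returning carriage; pressed down, it would let the carriage go
- pin_top (a point): middle of the top of the stop pin, an 8 mm steel pin at x = 26, y = 8 mm in the jig's frame, top 18 mm above the mat when down, 27 mm when up
- phone_home (a point): where the phone's origin is when it rests against the end stop: x = -37.5, y = 5, z = 8 mm in the jig's frame; axes as the jig's
- phone: Dark phone 67 x 140 x 8 mm lying flat, screen up, its length (y axis) along the channel, with 2 mm of play to each rail; origin in the middle of its underside. It starts 55 to 75 mm short of home; about 0.15 kg, 1 to 3 N push it. Its outer end is 70 mm from the origin towards the jig's +y
- driver: bystander: precision screwdriver with red handle, 102 mm long, 13 mm thick, on the mat in front of the jig (-x); origin in the middle of its underside
- speaker: bystander: black speaker module 22 x 42 x 5 mm on the mat left of the jig's carriage; origin in the middle of its underside
- bracket: bystander: small metal bracket 34 x 21 x 4 mm on the mat in front of the jig, left of the screwdriver; origin in the middle of its underside
- suction_cup: bystander: red suction cup with a ring, 43 mm wide, 37 mm tall, on the mat to the right of the jig's spring block; origin in the middle of its underside
- tape_roll: bystander: brown tape roll 68 mm wide, 19 mm tall, on the mat to the right of the jig; origin in the middle of its underside
There are look-alikes about, which are no part of the job. There is more than one size of the phone; the one meant has the size given above.

How it is judged (in metres and radians):
On the way, in this order (a step that is already met when the one before it is completed fails the run):
1. the fingers push the jaw back to its rear stop (value of joint carriage above 0.037 m and contact force between the fingers and jaw_plate above 0.5 N), for 0.1 s.
2. the jaw is let go and is caught by the stop pin at mid travel (value of joint carriage between 0.0215 and 0.0265 m and value of joint stop_pin above 0.006 m and contact force between the fingers and jaw_plate below 0.1 N), for 0.3 s.
3. the phone is pushed home against the end stop (all of step 2 and y of phone in the frame of phone_home between -0.003 and 0.003 m and x of phone in the frame of phone_home between -0.005 and 0.005 m and z of phone in the frame of phone_home below 0.003 m and angle between the y axis of phone and the y axis of jig, either way round below 0.08 rad), for 0.2 s.
At the end, for the whole second after the job is handed in: The jaw stands untouched on the risen stop pin (carriage at 0.0215 to 0.0265, pin at least 6 mm up), and the phone lies flat and still in the channel, its origin within 3 mm of home along the channel, 5 mm across it and 3 mm in height, aligned within 0.08 rad (all of step 3 and linear speed of phone below 0.01 m/s).
It fails at once if the phone is lifted or tipped (z of phone in the frame of jig above 0.014 m or angle between phone's own z axis and vertical above 0.12 rad).
It fails at once if one of the bystanders (screwdriver, speaker module, bracket, suction cup, tape roll) is moved by more than 15 mm (distance of any of driver, speaker, bracket, suction_cup, tape_roll from where it was at the start of the episode above 0.015 m).
It also fails if it takes over 48 s, if anything falls off the work surface, if the arm or the gripper's body presses on something with over 40 N, if the wrist force passes 120 N, or if a joint passes its speed limit or range.

ROBOT

A 7-joint arm with a two-finger parallel gripper is mounted at the origin on a cart in front of the work surface, level with it; the furniture and walls round the work are solid. World frame = base frame: x ahead of the robot, y to its left, z up, the work surface at z = 0. Lengths are in mm, angles in rad, forces in N, time in s.
With the tool pointing down it reaches from about 425 to 875 mm from the base axis. Payload 4.7 kg.
Tool frame: the origin (TCP) lies midway between the tips of the shut fingers; the grasp point (between the pads) lies 19 mm behind it; z points along the fingers, y is the line along which they close (so a half turn about z gives the same grasp; the last joint's range is limited). The gripper opens to 85 mm and grips with 20 to 120 N. Pads are 22 mm wide; open, the fingers measure 114 mm over their backs; the gripper's body (76 mm by 85 mm) begins 54 mm behind the grasp point. The pads swing forward as they close: fully open they stand 13 mm farther back than shut.
Start: joints at [-1.255, 0.321, -0.07, 1.45, 0.023, 1.371, -0.057], TCP at [193.235, 620.636, 196.649] pointing down, gripper open.
Joint ranges: [-2.86, 2.86], [-0.3, 2.09], [-1.38, 1.24], [0.06, 2.45], [-1.56, 4.7], [0.09, 2.05], [-2.69, 2.69]. Speed limits (rad/s): [2.57, 2.57, 3.14, 3.14, 3.14, 3.14, 3.14].

INTERFACE

Orientations are given as a unit quaternion [x, y, z, w].
In Python, from bench import arm, capture, models gives the robot as it stands.
- The arm moves only by the tool apply_moves, never from a script. Its argument "increments" is a list of rows, each a list of 2 entries, a list of its own where there are three numbers: the shift along the tool's x, y, z in units of 20 cm (1.0 is 20 cm), then the turn about the tool's z in units of 2 pi rad (1.0 is 2 pi rad). In form: [[[dx, dy, dz], spin], ...]. A call has 1 to 20 rows; each row is the pose to reach, as a shift and turn from the pose commanded when the call began, along the tool's axes at that moment, turning the shorter way round; what a row does not reach only later rows make up. A row lasts 1/8 s, in which the tool goes at most 62.5 mm and 10.7 degrees, less where a joint would pass 70% of its speed; a pose out of reach is approached as far as the arm can. A call with a number of a shift or a turn outside -1 to 1 is refused whole. A call with a gripper value outside its range is refused whole. "claw" is the opening, from -1 (shut) to 1 (fully open), set as the call begins (left out, the last holds). The fingers move at their own pace and stop on an object; "grip_force" is the grip in N (left out, the last holds). Time passes only in rows, so rows that repeat a pose let the fingers close. It gives the time, the measured TCP pose, the force, the opening and the grip force at its end, in the units of the state.
- arm.sense(): the state, without advancing time (a new reading comes with each control period).
- capture(name): name is "side" or "top"; returns a dict with "image" (384x512x3 uint8, blue, green, red), "fx", "fy", "cx", "cy" (pixels), "camera_from_world" (4x4, takes a point from world to camera coordinates). Camera axes: x right, y down, z forward; pixel columns grow to the right and rows downward; lengths in mm; the calibration is good to about 2 mm. A picture is of the moment at which its call begins. There is no depth.
- arm.finish_job(): hands the job in; it is judged then, once.
Trained networks look in a picture, given as the dict that the camera call returned (one of the last four; its "shot" number tells which), for a name from the list of things; names that differ only in an ending like _2 or _b are one class to them, and where a whole thing is asked for, a point or a joint stands for the part that bears it (a point fixed in the world has none). Each returns a list of dicts, best first, with "score" (0 to 1); they miss things now and then, are a little off and sometimes report something else, mostly with a low value. They report only what shows in the picture. A call takes as long as a camera call. They do not tell look-alikes from the thing itself.
- models.spot_in(picture, query): "pixel" ([column, row] in pixels, amid what is visible of it).
The state is a dict: "time": time; "joints": joint angles; "joint_vel": joint speeds; "joint_efforts": joint torques, N m; "tcp_pos": TCP position; "tool_rot": TCP orientation; "ft_force": force on the tool from outside, world axes, zero at the start; "wrist_torque": the same for the moment, N m; "width": opening from 0.0 (shut) to 1.0 (fully open); "grasp_force": force on a finger pad.
Only numpy, scipy, OpenCV 4.12 (cv2) and the standard library are available. Lean on these libraries where they do the work, as an engineer would, in place of code of your own. Each camera call takes 0.05 s, during which the arm holds its last target. There are 200 camera calls.

## Working session

There is one attempt and no reset: what is moved stays moved. The work goes in short steps, Python scripts to look and compute and a tool call to move; the robot and the scene stay as the last step left them, time stands still between calls to the robot, and variables do not carry over. Pictures are saved under pics/ and viewed, at most 10 in all, crops included, and the job is handed in when it is done.

Besides the shell and the picture viewer there is one more tool, called after ">>>" as name(argument=value, ...) on one line, values as JSON. apply_moves: Moves the arm, as the interface text tells. Shifts and turns lie within -1 to 1; 1 stands for 20 cm of shift or 2 pi rad of turn. Its arguments: {"type":"object","properties":{"increments":{"type":"array"},"claw":{"type":"number"},"grip_force":{"type":"number"}},"required":["increments"]}

```bash
mkdir -p pics; cat > h.py <<'E'
import numpy as np,cv2
from bench import arm,capture,models
def ray(p,px):
    T=np.array(p["camera_from_world"]);R=T[:3,:3];c=-R.T@T[:3,3]
    d=R.T@np.array([(px[0]-p["cx"])/p["fx"],(px[1]-p["cy"])/p["fy"],1]);return c,d
def onz(p,px,z):
    c,d=ray(p,px);return c+d*(z-c[2])/d[2]
def proj(p,X):
    T=np.array(p["camera_from_world"]);X=np.atleast_2d(X);q=X@T[:3,:3].T+T[:3,3]
    return np.c_[q[:,0]/q[:,2]*p["fx"]+p["cx"],q[:,1]/q[:,2]*p["fy"]+p["cy"]]
E
python3 - <<'E'
from h import *
print(arm.sense())
ims=[]
for n in("top","side"):
    p=capture(n);ims.append(p["image"]);print(n,p["fx"],np.round(ray(p,(256,192))[0]))
    for q,z in [("jig",8),("channel_entry",8),("end_stop",13),("jaw_plate",40),("jaw_face",34),("pin_top",18),("phone",16),("driver",6),("speaker",5),("bracket",4),("suction_cup",20),("tape_roll",19)]:
        print(q,[(np.round(r["pixel"]).tolist(),round(r["score"],2),np.round(onz(p,r["pixel"],z)[:2]).tolist()) for r in models.spot_in(p,q)[:3]])
for n,i in zip(("top","side"),ims): cv2.imwrite(f"pics/{n}0.png",cv2.resize(i,(800,600)))
E
```

```text
{'time': 0.0, 'joints': array([-1.2548796 ,  0.32179888, -0.07009052,  1.45169896,  0.02259726,
        1.37076238, -0.05689034]), 'joint_vel': array([ 0.00051368, -0.00037787,  0.00088505,  0.00128976,  0.00052111,
        0.00069836,  0.00070772]), 'joint_efforts': array([-1.57585755e-04, -4.93588328e+01, -3.82286198e-01, -3.14329863e+01,
        1.30171175e-02,  1.14026599e-02, -3.15747812e-06]), 'tcp_pos': array([193.08254753, 620.0301772 , 195.52721817]), 'tool_rot': array([ 1.50313574e-01,  9.88637924e-01, -9.35453270e-04, -9.48885689e-05]), 'ft_force': array([ 0.30074453, -0.1188759 , -0.66680756]), 'wrist_torque': array([-0.00763747,  0.01353027,  0.01445462]), 'grasp_force': 0.0, 'width': 1.0003655819700337}
top 407.57111840741436 [429.  47. 897.]
jig [([263.0, 172.0], 0.88, [562.0, 54.0])]
channel_entry [([264.0, 172.0], 0.77, [562.0, 52.0]), ([310.0, 154.0], 0.22, [605.0, -50.0])]
end_stop []
jaw_plate [([269.0, 171.0], 0.78, [560.0, 41.0])]
jaw_face [([266.0, 174.0], 0.72, [554.0, 46.0])]
pin_top [([215.0, 160.0], 0.71, [583.0, 160.0])]
phone [([170.0, 264.0], 0.81, [358.
[... 162 characters left out ...]
suction_cup [([310.0, 153.0], 0.8, [605.0, -48.0])]
tape_roll [([370.0, 256.0], 0.65, [385.0, -180.0])]
side 346.8020398636065 [ 446. -590.  634.]
jig [([271.0, 204.0], 0.8, [553.0, 53.0])]
channel_entry [([275.0, 206.0], 0.85, [563.0, 46.0])]
end_stop [([272.0, 204.0], 0.67, [556.0, 47.0])]
jaw_plate [([271.0, 204.0], 0.87, [549.0, 21.0])]
jaw_face [([270.0, 204.0], 0.61, [547.0, 28.0])]
pin_top []
phone [([247.0, 182.0], 0.7, [497.0, 139.0])]
driver [([224.0, 195.0], 0.54, [432.0, 99.0])]
speaker [([273.0, 205.0], 0.46, [559.0, 52.0])]
bracket []
suction_cup [([199.0, 273.0], 0.71, [376.0, -154.0]), ([297.0, 234.0], 0.67, [599.0, -65.0])]
tape_roll [([199.0, 272.0], 0.57, [375.0, -150.0])]
```

View pics/top0.png

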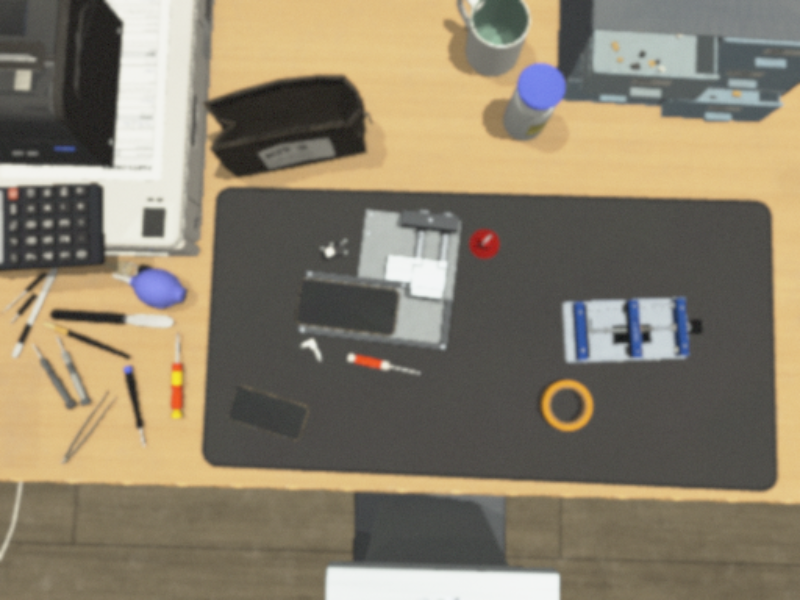

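View pics/side0.png

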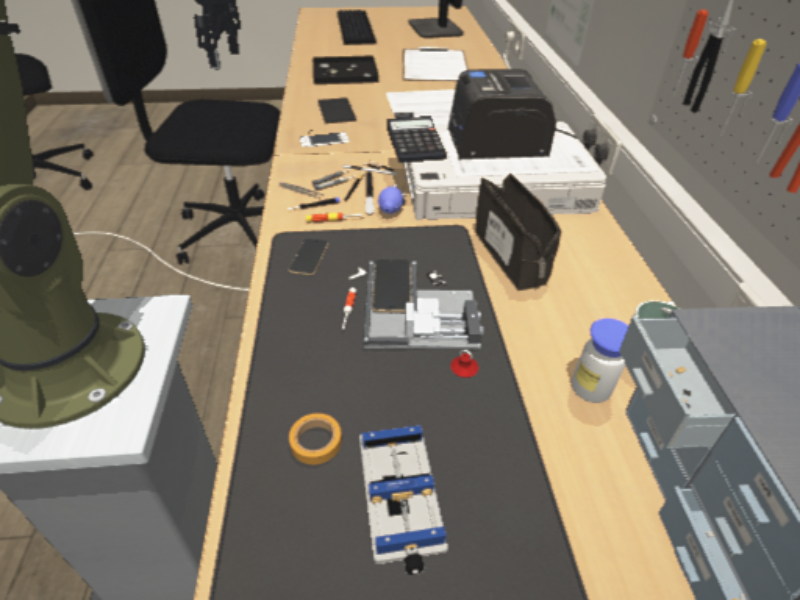

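The top view shows the jig at about (380,275), with the phone in its channel at (350,304) and the jaw plate (white block) at about (428,285). Phone candidates are the one in the channel (350,304) and a loose one on the mat (268,411). I choose the one in the channel. The vice at (630,330) is not the jig. Next I fit the jig pose from its corners and check the result in a close crop.

```bash
cat >> h.py <<'E'
def J2W(P,X):
    X=np.atleast_2d(X).astype(float);c,s=np.cos(P[2]),np.sin(P[2])
    return np.c_[P[0]+c*X[:,0]-s*X[:,1],P[1]+s*X[:,0]+c*X[:,1],X[:,2]]
def overlay(p,P,segs,box,k,fn):
    x0,y0,x1,y1=box;im=cv2.resize(p["image"][y0:y1,x0:x1],None,fx=k,fy=k,interpolation=cv2.INTER_CUBIC)
    for pts,col in segs:
        q=((proj(p,J2W(P,pts))-[x0,y0]+.5)*k).astype(int)
        cv2.polylines(im,[q.reshape(-1,1,2)],True,col,1)
    cv2.imwrite(fn,im)
def rect(x0,x1,y0,y1,z): return [[x0,y0,z],[x1,y0,z],[x1,y1,z],[x0,y1,z]]
E
python3 - <<'E'
from h import *
from scipy.optimize import least_squares
p=capture("top")
M=[[104,62,8],[104,-74,8],[-81,-74,8],[-81,135,15],[6,135,15]]
px=np.array([[365,208],[462,213],[446,348],[300,338],[308,272]])*.64
r=least_squares(lambda P:(proj(p,J2W(P,M))-px).ravel(),[560,50,0]);P=r.x
print(P,r.fun.round(1))
S=[(rect(-81,104,-74,62,8),(0,255,0)),(rect(84,104,-70,10,32),(0,255,255)),(rect(-14,-2,-58,-16,48),(0,0,255)),(rect(-73,-2,62,135,15),(255,255,0)),(rect(22,30,4,12,18),(255,0,255))]
overlay(p,P,S,(180,125,310,230),6,"pics/c1.png")
E
```

```text
[ 5.38650697e+02  6.58079408e+01 -5.41784581e-02] [-0.3  0.7 -1.2  2.3  2.6 -0.8  0.1 -2.3 -1.2  0.2]
```

View pics/c1.png

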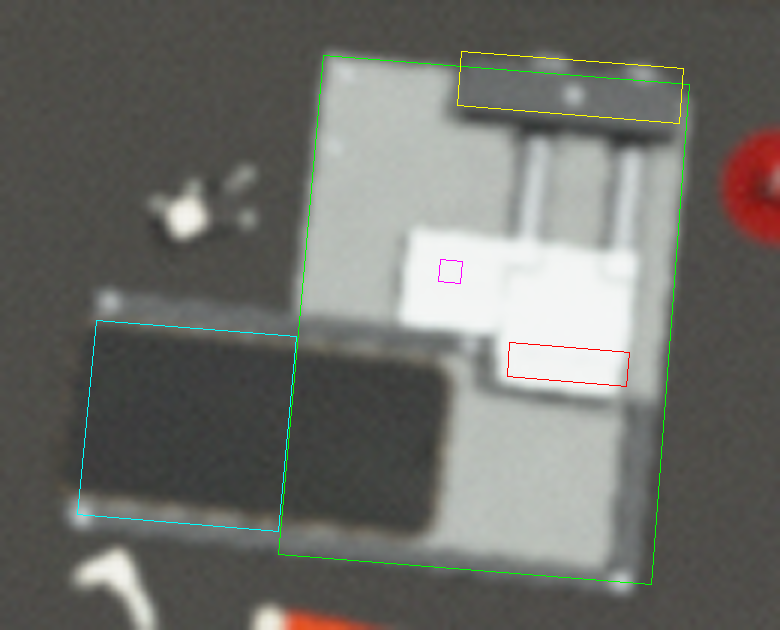

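```bash
python3 - <<'E'
from h import *
from scipy.optimize import least_squares
p=capture("top")
M=[[104,62,8],[104,-74,8],[-81,-74,15],[-81,135,15],[6,135,15]]
px=np.array([[325,55],[689,85],[636,592],[68,526],[95,292]])/6-.5+[180,125]
r=least_squares(lambda P:(proj(p,J2W(P,M))-px).ravel(),[560,50,0]);P=r.x
print(P,r.fun.round(1))
ph=[onz(p,np.array(u)/6-.5+[180,125],16) for u in ([70,410],[447,440],[445,440])]
c,s=np.cos(P[2]),np.sin(P[2])
for q in ph: d=q[:2]-P[:2];print("jig frame",np.round([c*d[0]+s*d[1],-s*d[0]+c*d[1]],1))
S=[(rect(-81,104,-74,62,8),(0,255,0)),(rect(84,104,-70,10,32),(0,255,255)),(rect(-14,-2,-58,-16,48),(0,0,255)),(rect(-73,-2,62,135,15),(255,255,0)),(rect(-71,-4,0,140,16),(255,0,255))]
overlay(p,P,S,(180,125,310,230),6,"pics/c2.png")
p=capture("side")
overlay(p,P,S,(225,155,315,230),8,"pics/c3.png")
E
```

```text
[ 5.38507723e+02  6.80319617e+01 -7.77274000e-02] [-0.2 -0.4  0.1  0.9  0.8 -0.6 -0.5  0.3 -0.2 -0.3]
jig frame [-38.4 138.1]
jig frame [-35.    1.1]
jig frame [-35.    1.8]
```

View pics/c2.png

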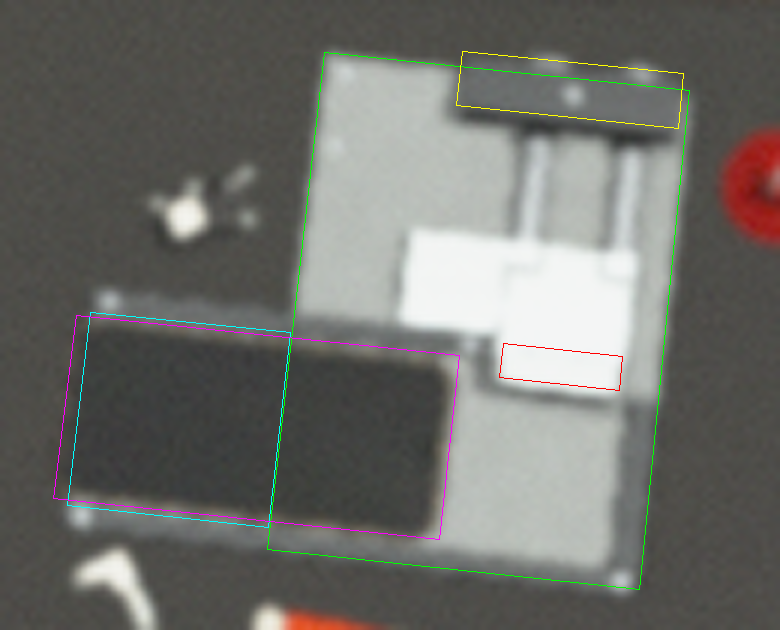

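View pics/c3.png

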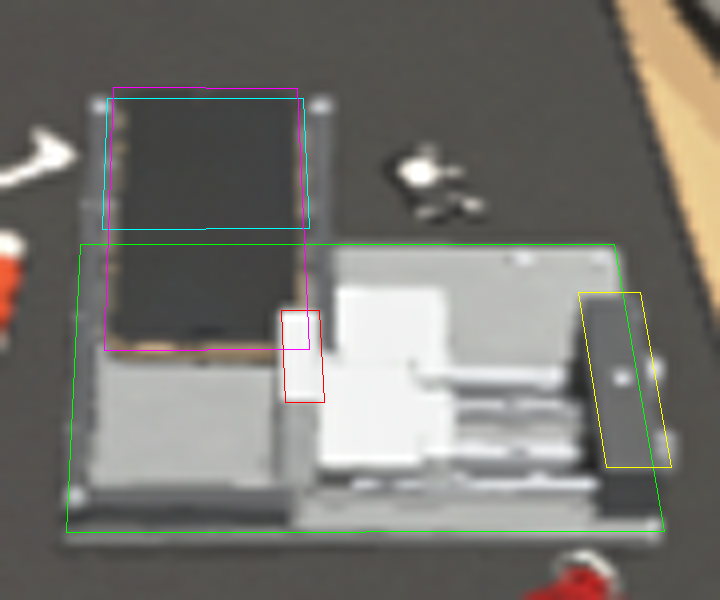

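The overlay fits to within a few mm, and the true jaw sits about 3 mm nearer to the robot and 2 mm further right than drawn. I take the jig at (537,67), yaw -0.08. The phone's outer end is then near y = 141 in the jig frame. Now the approach.

```bash
cat >> h.py <<'E'
PJ=np.array([537,67,-0.078])
def plan(tgt):
    from scipy.spatial.transform import Rotation as Ro
    s=arm.sense();R=Ro.from_quat(s["tool_rot"]).as_matrix()
    w=J2W(PJ,tgt)[0];d=R.T@(w-s["tcp_pos"])
    a=np.arctan2(R[1,1],R[0,1])-(PJ[2]+np.pi/2)   # tool y -> jig y
    q=s["tcp_pos"][:2]-PJ[:2];c,n=np.cos(PJ[2]),np.sin(PJ[2])
    print("t",s["time"],"jig now",np.round([c*q[0]+n*q[1],-n*q[0]+c*q[1],s["tcp_pos"][2]],1),"incr",np.round(d/200,3),"spin",round(a/2/np.pi,4),"F",np.round(s["ft_force"],1))
E
python3 -c "
from h import *
plan([-48,-37,90])"
```

```text
t 1.45 jig now [-385.8  525.2  196.6] incr [-2.271 -2.366  0.533] spin -0.0356 F [ 0.3  0.  -0.4]
```

>>> apply_moves(increments=[[[-0.2,-0.22,0],-0.01],[[-0.45,-0.47,0],-0.02],[[-0.7,-0.73,0],-0.0356],[[-0.96,-1,0],-0.0356],[[-0.96,-1,0],-0.0356]], claw=-1)

```text
time: 2.08
tcp_pos: [319.2, 369.2, 197.0]
tool_rot: [0.041, 0.999, 0.0, 0.0]
ft_force: [-0.2, -0.3, 0.3]
width: 0.001
grasp_force: 0.0
```

```bash
python3 -c "
from h import *
plan([-48,-37,90])"
```

```text
t 2.075 jig now [-240.7  284.3  197. ] incr [-0.97  -1.602  0.536] spin -0.0007 F [-0.2 -0.3  0.3]
```

>>> apply_moves(increments=[[[-0.2,-0.2,0],0],[[-0.4,-0.45,0],0],[[-0.6,-0.7,0],0],[[-0.75,-0.9,0.1],0],[[-0.8,-1,0.2],0],[[-0.8,-1,0.2],0]])

```text
time: 2.82
tcp_pos: [460.6, 158.4, 155.5]
tool_rot: [0.041, 0.999, -0.001, -0.001]
ft_force: [0.1, 0.4, 0.0]
width: 0.001
grasp_force: 0.0
```

>>> apply_moves(increments=[[[-0.08,-0.25,0.1],0],[[-0.17,-0.5,0.25],0],[[-0.17,-0.6,0.336],0],[[-0.17,-0.602,0.336],0],[[-0.17,-0.602,0.336],0]])

```text
time: 3.45
tcp_pos: [486.3, 40.7, 90.7]
tool_rot: [0.038, 0.999, 0.001, 0.001]
ft_force: [-0.4, 0.4, -0.1]
width: 0.005
grasp_force: 0.0
```

```bash
python3 -c "
from h import *
plan([-48,-37,28])
for n in('top','side'):
    p=capture(n);b=(180,125,310,230) if n=='top' else (215,115,325,230)
    cv2.imwrite('pics/d_%s.png'%n,cv2.resize(p['image'][b[1]:b[3],b[0]:b[2]],None,fx=5,fy=5))
import numpy as np
a=cv2.imread('pics/d_top.png');b=cv2.imread('pics/d_side.png')[:,:550]
h=max(a.shape[0],b.shape[0]);o=np.zeros((h,a.shape[1]+b.shape[1],3),np.uint8);o[:a.shape[0],:a.shape[1]]=a;o[:b.shape[0],a.shape[1]:]=b
cv2.imwrite('pics/d.png',cv2.resize(o,(800,int(h*800/o.shape[1]))))"
```

```text
t 3.45 jig now [-48.5 -30.2  90.7] incr [-0.002 -0.034  0.313] spin 0.0004 F [-0.4  0.4 -0.1]
```

View pics/d.png

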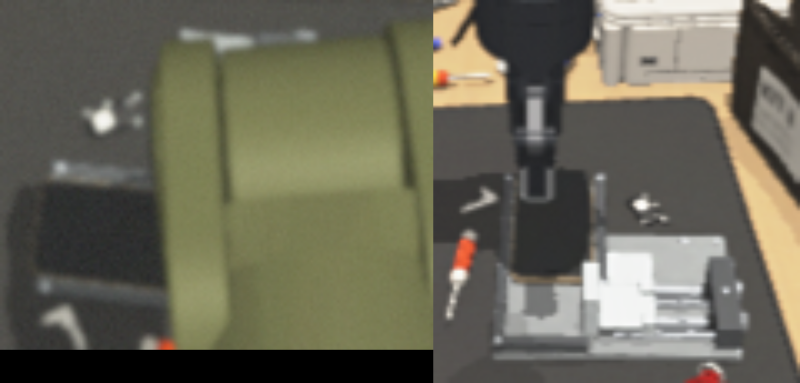

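The side view shows the shut fingers above the channel in front of the jaw, at about (538,185). The jaw is at about (597,280). I descend.

>>> apply_moves(increments=[[[0,0,0.1],0],[[0,0,0.22],0],[[0,0,0.31],0],[[0,0,0.31],0],[[0,0,0.31],0]])

```text
time: 4.18
tcp_pos: [486.5, 38.9, 28.5]
tool_rot: [0.038, 0.999, 0.0, 0.001]
ft_force: [0.4, 0.3, 0.3]
width: 0.0
grasp_force: 0.0
```

```bash
python3 -c "
from h import *
plan([-25,-37,28])
p=capture('side')
cv2.imwrite('pics/e.png',cv2.resize(p['image'][130:230,220:325],None,fx=6,fy=6))"
```

```text
t 4.175 jig now [-48.2 -31.9  28.5] incr [-0.116 -0.026  0.003] spin 0.0002 F [0.4 0.3 0.3]
```

View pics/e.png

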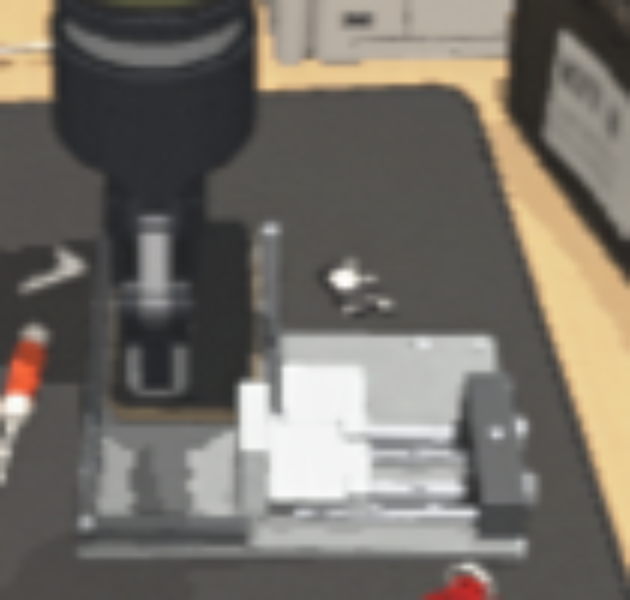

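The fingers at (155,370) stand in front of the jaw (255,430), level with its upper part. Now I push in stages.

>>> apply_moves(increments=[[[0,-0.03,0],0],[[-0.05,-0.03,0],0],[[-0.09,-0.03,0],0],[[-0.12,-0.03,0],0],[[-0.15,-0.03,0],0],[[-0.18,-0.03,0],0],[[-0.21,-0.03,0],0],[[-0.24,-0.03,0],0],[[-0.27,-0.03,0],0],[[-0.29,-0.03,0],0],[[-0.29,-0.03,0],0]])

```text
time: 5.6
tcp_pos: [543.1, 27.5, 27.4]
tool_rot: [0.039, 0.999, -0.0, 0.0]
ft_force: [-0.2, 0.6, 0.4]
width: 0.004
grasp_force: 0.0
```

```bash
python3 -c "
from h import *
plan([15,-37,28])"
```

```text
t 5.6 jig now [  9.2 -38.9  27.4] incr [-0.029  0.01  -0.003] spin -0.0 F [-0.2  0.6  0.4]
```

```bash
python3 -c "
from h import *
p=capture('side')
cv2.imwrite('pics/f.png',cv2.resize(p['image'][150:220,225:320],None,fx=8,fy=8))"
```

```text
(no output)
```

View pics/f.png

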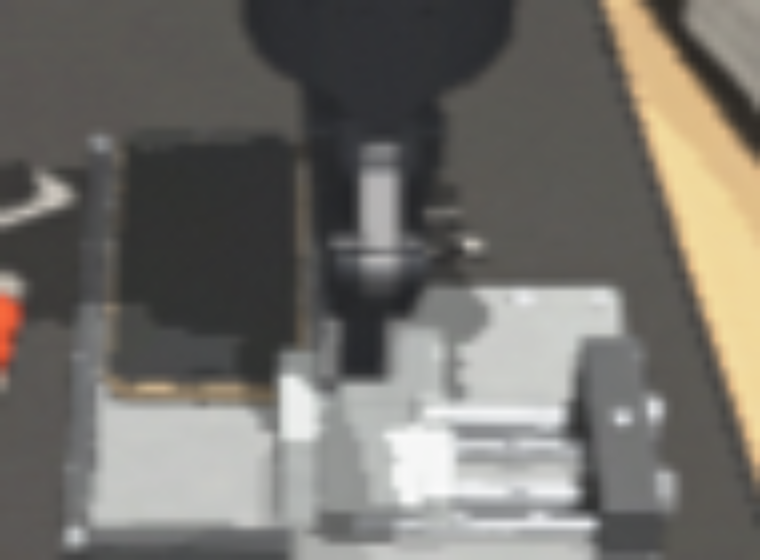

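```bash
python3 -c "
from h import *
p=capture('side');s=arm.sense()
pr=lambda X:((proj(p,X)-[225,150]+.5)*8).round().tolist()
print(s['tcp_pos'],'tcp in f.png',pr(s['tcp_pos']))
print('e.png',((proj(p,[486.5,38.9,28.5])-[220,130]+.5)*6).round())
print('jaw box',pr(J2W(PJ,rect(-14,-2,-58,-16,48)+rect(-14,-2,-58,-16,10))))
print('x,y,z +10mm', pr(s['tcp_pos']+10*np.eye(3)))"
```

```text
[542.70012342  27.54647564  27.37135983] tcp in f.png [[350.0, 450.0]]
e.png [[157. 444.]]
jaw box [[280.0, 446.0], [320.0, 445.0], [315.0, 352.0], [277.0, 352.0], [278.0, 533.0], [316.0, 533.0], [312.0, 439.0], [275.0, 439.0]]
x,y,z +10mm [[382.0, 448.0], [347.0, 428.0], [351.0, 427.0]]
```

```bash
python3 -c "
from h import *
p=capture('side')
f=lambda X:(proj(p,X)/.64).round().tolist()
print(f([193,620,196.6]),f([193,620,209.6]),f([193,620,230]),f([193,580,196]),f([193,655,196]))
i=cv2.imread('pics/side0.png')[0:110,160:290];cv2.imwrite('pics/g.png',np.hstack([cv2.resize(i,None,fx=5,fy=5)]))"
```

```text
[[229.0, 84.0]] [[228.0, 78.0]] [[226.0, 68.0]] [[226.0, 91.0]] [[231.0, 78.0]]
```

View pics/g.png

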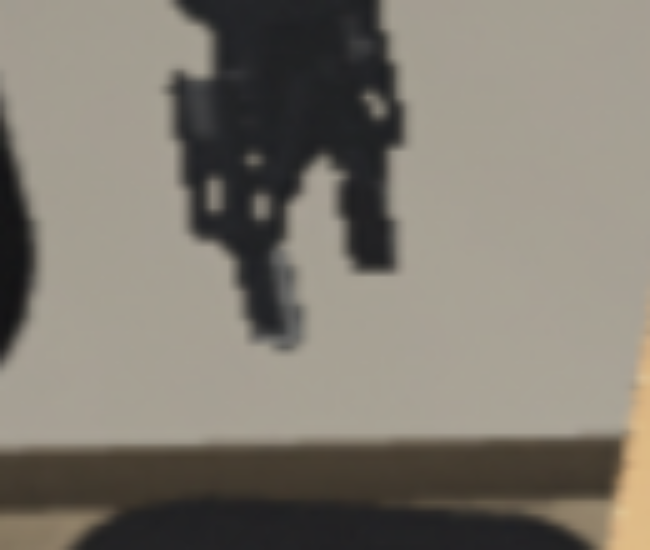

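The fingertips project about 34 mm higher than the reported TCP, and by the same height at the start pose and here. That also explains why there was no contact: the tips passed over the jaw at about z = 61. So the true tip is at reported z + 34. I back off, lower and push again.

>>> apply_moves(increments=[[[0.1,0,0],0],[[0.2,0,0],0],[[0.29,0,0],0],[[0.29,0,0],0],[[0.29,0,0],0],[[0.29,0,0.06],0],[[0.29,0,0.12],0],[[0.29,0,0.165],0],[[0.29,0,0.165],0],[[0.29,0,0.165],0]])

```text
time: 7.0
tcp_pos: [485.2, 32.0, -5.6]
tool_rot: [0.039, 0.999, -0.0, 0.0]
ft_force: [0.8, 0.3, 0.1]
width: 0.006
grasp_force: 0.0
```

```bash
python3 -c "
from h import *
plan([-25,-37,-6])
p=capture('side');print(models.spot_in(p,'jaw_plate')[:1])
cv2.imwrite('pics/h.png',p['image'])"
```

```text
t 7.0 jig now [-48.9 -38.9  -5.6] incr [-0.119  0.01   0.002] spin -0.0 F [0.8 0.3 0.1]
[{'pixel': [271.1, 205.0], 'score': 0.82}]
```

>>> apply_moves(increments=[[[-0.05,0,0],0],[[-0.09,0,0],0],[[-0.12,0,0],0],[[-0.15,0,0],0],[[-0.17,0,0],0],[[-0.17,0,0],0]])

```text
time: 7.85
tcp_pos: [517.1, 29.3, -6.0]
tool_rot: [0.039, 0.999, -0.0, -0.002]
ft_force: [-4.5, -0.4, 4.7]
width: -0.004
grasp_force: 2.6
```

```bash
python3 -c "
from h import *
plan([-25,-37,-6])
p=capture('side');print(models.spot_in(p,'jaw_plate')[:1])
cv2.imwrite('pics/i.png',cv2.resize(p['image'][150:220,225:320],None,fx=8,fy=8))"
```

```text
t 7.85 jig now [-16.9 -39.1  -6. ] incr [0.04  0.011 0.   ] spin -0.0 F [-4.5 -0.4  4.7]
[{'pixel': [271.9, 203.4], 'score': 0.85}]
```

View pics/i.png

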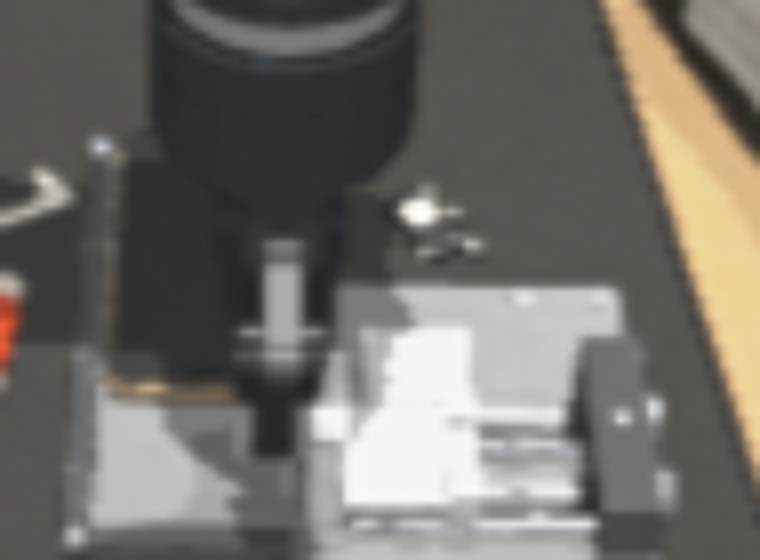

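The tip at (272,450) presses against the jaw and has moved it about 9 mm. All ten picture views are used, so I rely on numbers from here. I push on.

>>> apply_moves(increments=[[[-0.03,0,0],0],[[-0.06,0,0],0],[[-0.09,0,0],0],[[-0.115,0,0],0],[[-0.135,0,0],0],[[-0.15,0,0],0],[[-0.15,0,0],0]])

```text
time: 8.82
tcp_pos: [545.4, 26.6, -6.2]
tool_rot: [0.039, 0.999, -0.0, -0.004]
ft_force: [-9.9, -0.9, 8.2]
width: 0.0
grasp_force: 4.5
```

```bash
python3 -c "
from h import *
plan([15,-37,-6])"
```

```text
t 8.825 jig now [ 11.5 -39.6  -6.2] incr [-0.017  0.013 -0.001] spin -0.0001 F [-9.9 -0.9  8.2]
```

>>> apply_moves(increments=[[[-0.01,0,0],0],[[-0.02,0,0],0],[[-0.02,0,0],0]])

```text
time: 9.2
tcp_pos: [548.4, 26.3, -6.3]
tool_rot: [0.039, 0.999, -0.0, -0.005]
ft_force: [-11.7, -0.9, 9.7]
width: 0.001
grasp_force: 5.5
```

>>> apply_moves(increments=[[[-0.01,0,0],0],[[-0.015,0,0],0],[[-0.015,0,0],0]])

```text
time: 9.57
tcp_pos: [548.3, 26.4, -6.5]
tool_rot: [0.039, 0.999, 0.0, -0.008]
ft_force: [-18.2, 0.7, 15.7]
width: -0.002
grasp_force: 9.5
```

The position has stopped and the force jumped to 18 N, so the jaw is at its rear stop. I release.

>>> apply_moves(increments=[[[0,0,0],0],[[0.03,0,0],0],[[0.06,0,0],0],[[0.09,0,0],0],[[0.12,0,0],0],[[0.16,0,0],0],[[0.22,0,0],0],[[0.3,0,0],0],[[0.3,0,0],0],[[0.3,0,0],0]])

```text
time: 10.82
tcp_pos: [496.5, 31.4, -5.2]
tool_rot: [0.039, 0.999, 0.0, 0.001]
ft_force: [0.3, -0.3, 1.1]
width: 0.001
grasp_force: 0.0
```

```bash
python3 -c "
from h import *
plan([-37.5,-37,110])
p=capture('side');print(models.spot_in(p,'jaw_plate')[:1])
im=p['image'];a=cv2.imread('pics/h.png')
# brightness profile along rows through the jaw region, before push vs now
for r in (200,203,206): print(r,a[r,254:285].mean(1).astype(int).tolist(),'\n   ',im[r,254:285].mean(1).astype(int).tolist())
"
```

```text
t 10.825 jig now [-37.6 -38.6  -5.2] incr [-0.001  0.009 -0.576] spin 0.0 F [ 0.3 -0.3  1.1]
[{'pixel': [277.9, 204.2], 'score': 0.67}]
200 [92, 93, 93, 93, 90, 110, 230, 245, 243, 242, 232, 240, 233, 230, 240, 241, 242, 241, 241, 239, 239, 237, 212, 235, 245, 245, 237, 215, 201, 198, 197] 
    [81, 83, 91, 94, 94, 94, 94, 97, 112, 117, 101, 137, 141, 167, 166, 178, 234, 243, 243, 244, 229, 213, 222, 240, 244, 243, 240, 237, 237, 238, 236]
203 [118, 119, 119, 119, 115, 116, 230, 245, 243, 243, 239, 242, 244, 244, 244, 243, 243, 244, 243, 243, 244, 243, 238, 224, 200, 204, 198, 159, 133, 131, 134] 
    [120, 121, 120, 120, 120, 121, 119, 120, 119, 110, 125, 139, 150, 178, 173, 173, 234, 244, 243, 244, 235, 240, 244, 244, 244, 244, 244, 244, 243, 243, 243]
206 [117, 117, 124, 131, 152, 123, 147, 171, 169, 166, 182, 238, 245, 244, 244, 244, 244, 244, 244, 243, 243, 243, 243, 244, 243, 244, 246, 227, 177, 162, 155] 
    [120, 120, 119, 119, 119, 118, 117, 129, 166, 186, 190, 191, 192, 189, 140, 110, 157, 174, 171, 174, 221, 243, 245, 244, 244, 244, 244, 244, 243, 243, 243]
```

The jaw edge has moved 10 px, about 25 mm, so the jaw is parked on the pin. Next I rise and go round behind the phone.

>>> apply_moves(increments=[[[0,0,-0.15],0],[[0,0,-0.3],0],[[0,0.1,-0.3],0],[[0,0.35,-0.3],0],[[0,0.6,-0.3],0],[[0,0.85,-0.3],0],[[0,1.0,-0.3],0],[[0,1.0,-0.3],0]])

```text
time: 11.92
tcp_pos: [511.4, 234.0, 54.2]
tool_rot: [0.037, 0.999, 0.0, 0.0]
ft_force: [-0.2, -0.1, 0.3]
width: -0.001
grasp_force: 0.0
```

>>> apply_moves(increments=[[[0,0.1,0],0],[[0,0.1,0],0],[[0,0.1,0],0],[[0,0.1,0],0]])

```text
time: 12.42
tcp_pos: [513.4, 249.6, 54.5]
tool_rot: [0.04, 0.999, -0.0, 0.0]
ft_force: [0.0, -0.3, 0.2]
width: 0.003
grasp_force: 0.0
```

```bash
python3 -c "
from h import *
plan([-37.5,178,-27])
p=capture('side');s=arm.sense()
q=proj(p,s['tcp_pos']+[0,0,34])[0];print('tip px',q)
cv2.imwrite('pics/k.png',p['image'])
p=capture('top');print([r for r in models.spot_in(p,'phone')])
cv2.imwrite('pics/k2.png',p['image'])
"
```

```text
t 12.425 jig now [-37.8 180.2  54.5] incr [-0.001 -0.011  0.408] spin -0.0002 F [ 0.  -0.3  0.2]
tip px [249.58862051 137.02389454]
[{'pixel': [224.1, 198.4], 'score': 0.9}, {'pixel': [170.2, 262.7], 'score': 0.65}, {'pixel': [265.0, 172.2], 'score': 0.58}]
```

>>> apply_moves(increments=[[[0,0,0.15],0],[[0,0,0.28],0],[[0,0,0.36],0],[[0,0,0.39],0],[[0,0,0.41],0],[[0,0,0.41],0]])

```text
time: 13.32
tcp_pos: [513.6, 250.7, -27.1]
tool_rot: [0.039, 0.999, 0.0, 0.0]
ft_force: [-0.0, -0.2, 0.9]
width: -0.001
grasp_force: 0.0
```

>>> apply_moves(increments=[[[0,-0.05,0],0],[[0,-0.1,0],0],[[0,-0.14,0],0],[[0,-0.18,0],0],[[0,-0.22,0],0],[[0,-0.26,0],0],[[0,-0.3,0],0],[[0,-0.3,0],0]])

```text
time: 14.32
tcp_pos: [508.6, 189.7, -27.5]
tool_rot: [0.04, 0.999, -0.0, -0.0]
ft_force: [0.4, 0.3, 0.2]
width: 0.0
grasp_force: 0.0
```

```bash
python3 -c "
from h import *
plan([-37.5,90,-27])
p=capture('top');print([(r['pixel'],r['score']) for r in models.spot_in(p,'phone')])
p=capture('side');print([(r['pixel'],r['score']) for r in models.spot_in(p,'phone')])
b=cv2.imread('pics/k.png')
print(b[180:215,250].mean(1).astype(int),p['image'][180:215,250].mean(1).astype(int))
"
```

```text
t 14.325 jig now [-37.9 120.1 -27.5] incr [-0.002 -0.15  -0.003] spin -0.0002 F [0.4 0.3 0.2]
[([241.2, 200.9], 0.91)]
[([249.3, 190.7], 0.88), ([197.0, 161.6], 0.74), ([299.6, 232.9], 0.61)]
[ 68  68  69  69  69  65  62  62  61  61  63  67  68  70  71  69  56  77
 119 115 113 189 191 188 187 189 190 190 189 190 191 190 189 188 186] [ 59  59  61  60  60  60  60  62  61  61  61  61  62  62  63  62  62  62
  62  62  64  64  62  65  68  56  74 107 135 115 169 192 191 189 186]
```

The phone moves freely, with about 33 mm done. I continue until it touches the stop.

>>> apply_moves(increments=[[[0,-0.03,0],0],[[0,-0.06,0],0],[[0,-0.09,0],0],[[0,-0.11,0],0],[[0,-0.125,0],0],[[0,-0.135,0],0]])

```text
time: 15.28
tcp_pos: [506.4, 163.7, -27.5]
tool_rot: [0.039, 0.999, 0.0, 0.0]
ft_force: [0.5, 0.7, 0.3]
width: 0.001
grasp_force: 0.3
```

>>> apply_moves(increments=[[[0,-0.01,0],0],[[0,-0.02,0],0]])

```text
time: 15.52
tcp_pos: [506.2, 160.0, -27.5]
tool_rot: [0.039, 0.999, 0.0, 0.0]
ft_force: [0.5, 3.5, -0.8]
width: -0.0
grasp_force: 1.7
```

```bash
python3 -c "
from h import *
plan([-37.5,90,-27])
p=capture('side')
print(p['image'][195:220,250].mean(1).astype(int))
P=PJ
print('inner end at home (z16,z8):',proj(p,J2W(P,[[-37.5,-65,16],[-37.5,-65,8]])))
"
```

```text
t 15.525 jig now [-38.   90.3 -27.5] incr [-0.002 -0.002 -0.003] spin 0.0 F [ 0.5  3.5 -0.8]
[ 61  61  61  61  61  61  62  62  61  61  62  62  63  64  63  62  63  63
  62  62  71 111 109  85  72]
inner end at home (z16,z8): [[249.86312772 216.49019338]
 [249.85915332 218.73382125]]
```

>>> apply_moves(increments=[[[0,-0.01,0],0],[[0,-0.01,0],0],[[0,-0.01,0],0]])

```text
time: 15.95
tcp_pos: [506.3, 159.9, -27.2]
tool_rot: [0.038, 0.999, 0.001, 0.001]
ft_force: [1.2, 5.3, -1.6]
width: -0.003
grasp_force: 2.2
```

>>> apply_moves(increments=[[[0,-0.01,0],0],[[0,-0.01,0],0],[[0,-0.01,0],0]])

```text
time: 16.32
tcp_pos: [506.3, 159.8, -27.0]
tool_rot: [0.038, 0.999, 0.002, 0.001]
ft_force: [0.6, 9.3, -1.2]
width: 0.001
grasp_force: 3.7
```

Position no longer changes while the force climbs to 9 N, so the phone is against the end stop. I back off, rise and check.

>>> apply_moves(increments=[[[0,0.03,0],0],[[0,0.1,0],0],[[0,0.25,0],0],[[0,0.25,-0.2],0],[[0,0.4,-0.4],0],[[0,0.7,-0.4],0],[[0,0.9,-0.4],0],[[0,0.9,-0.4],0]])

```text
time: 17.32
tcp_pos: [518.3, 340.1, 52.0]
tool_rot: [0.036, 0.999, 0.0, -0.0]
ft_force: [0.9, -0.9, 0.2]
width: 0.003
grasp_force: 0.0
```

```bash
python3 -c "
from h import *
p=capture('side');im=p['image']
print('phone end',im[195:222,250].mean(1).astype(int))
print('jaw row203',im[203,254:285].mean(1).astype(int))
print([(r['pixel'],r['score']) for r in models.spot_in(p,'phone')])
p=capture('top');im=p['image'];a=cv2.imread('pics/top0.png')
r=models.spot_in(p,'phone');print([(q['pixel'],q['score'],onz(p,q['pixel'],16)[:2].round()) for q in r],'home',J2W(PJ,[-37.5,5,16]).round(1),proj(p,J2W(PJ,[-37.5,5,16])))
# column profile along the channel axis, top
L=J2W(PJ,[[-37.5,y,16] for y in range(-80,-50,2)]+[[-37.5,y,16] for y in range(60,95,2)])
q=proj(p,L);v=cv2.remap(im,q[:,0].astype('f4')[None],q[:,1].astype('f4')[None],1).mean(2)[0].astype(int)
print(v[:15],v[15:])
"
```

```text
phone end [ 67  67  66  68  68  68  68  68  68  68  68  69  70  70  70  70  70  69
  61  61  69 110 107  84  72  89 121]
jaw row203 [ 68  67  68  68  68  68  69  67  69 100 129 137 149 176 171 172 233 244
 243 243 234 239 244 244 243 243 243 243 243 243 243]
[([249.7, 198.6], 0.89), ([196.4, 163.4], 0.88), ([276.1, 203.8], 0.57)]
[([173.0, 264.8], 0.67, array([355., 241.])), ([252.7, 200.0], 0.64, array([499.,  75.]))] home [[500.   74.9  16. ]] [[252.53069894 199.51347361]]
[ 77  75  75  79  87 101 113 108 100  89  81  70  63  61  63] [63 64 63 63 62 62 64 71 79 74 75 74 76 77 77 77 76 76]
```

The phone is seen at (499,75) against a home of (500,75), and the jaw is still parked at its 10 px shift. I hand in the job.

```bash
python3 -c "
from h import *
print(arm.finish_job())"
```

```text
the job is handed in; nothing more can be done
None
```

I pushed the jaw to its rear stop and let it go; it measures about 25 mm back, parked on the pin, and the phone sits against the end stop within about 1 mm of home by camera. The job is handed in, no verdict came back, and I did not check the bystanders again at the end.

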